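# Clamp a tube carrier in the inclined reading stand

### The arm

A 6-joint arm with a two-finger parallel gripper is mounted at the origin on the work surface. World frame = base frame: x ahead of the robot, y to its left, z up, the work surface at z = 0. Lengths are in m, angles in rad, forces in N, time in s.
With the tool pointing down it reaches from about 0.25 to 0.775 m from the base axis. Payload 4 kg.
Tool frame: the origin (TCP) lies midway between the tips of the shut fingers; the grasp point (between the pads) lies 19 mm behind it; z points along the fingers, y is the line along which they close (so a half turn about z gives the same grasp; the last joint's range is limited). The gripper opens to 94 mm and grips with 3 to 60 N. Pads are 16 mm wide; open, the fingers measure 119 mm over their backs; the gripper's body (75 mm by 177 mm) begins 78 mm behind the grasp point.
Start: joints at [-0.103, 0.087, 1.371, -0, 1.684, -0.103], TCP at [0.55, -0, 0.206] pointing down, gripper open.
Joint ranges: [-3.1, 3.1], [-0.76, 2.03], [0.27, 2.55], [-1.08, 4.22], [0.17, 2.65], [-2.57, 2.57]. Speed limits (rad/s): [2.79, 2.79, 3.14, 3.14, 3.14, 3.14].

### API

Orientations are given as [roll, pitch, yaw] about the fixed x, y, z axes, in that order (R = Rz(yaw) Ry(pitch) Rx(roll)).
In Python, from bench import get_obs, snapshot, close_job gives the robot as it stands. The module is installed in compiled form; this text tells all that it offers.
- The arm moves only by the tool drive_tool, never from a script. Its argument "commands" is a list of rows, each a list of 6 numbers: the shift along the tool's x, y, z in units of 0.04 m (1.0 is 0.04 m), then the turn, a rotation vector about the tool's x, y, z in units of 0.1 rad (1.0 is 0.1 rad). In form: [[dx, dy, dz, wx, wy, wz], ...]. A call has 1 to 20 rows; each row shifts and turns the commanded pose from where the row before left it, along the tool's axes as they then stand; what a row does not reach is not made up. A row lasts 1/8 s, in which the tool goes at most 62.5 mm and 10.7 degrees, less where a joint would pass 70% of its speed; a pose out of reach is approached as far as the arm can. A call with a number of a shift or a turn outside -1 to 1 is refused whole. A call with a gripper value outside its range is refused whole. "gripper" is the closure, from 0 (fully open) to 1 (shut), set as the call begins (left out, the last holds). The fingers move at their own pace and stop on an object; the grip force is fixed at half the most. Time passes only in rows, so rows that do not move let the fingers close. It gives the time, the measured TCP pose, the force, the opening and the grip force at its end, in the units of the state.
- get_obs(): the state, without advancing time (a new reading comes with each control period).
- snapshot(name): name is "scene" or "side" or "wrist"; returns a dict with "image" (420x560x3 uint8, blue, green, red), "range_z" (420x560 float32, m along the optical axis (not along the pixel's ray), 0 where there is no reading), "fx", "fy", "cx", "cy" (pixels), "rvec" (rotation vector, rad) and "tvec" (3), from world to camera coordinates, as OpenCV has them. Camera axes: x right, y down, z forward; pixel columns grow to the right and rows downward; lengths in m; the calibration is good to about 2 mm. A picture is of the moment at which its call begins.
- close_job(): hands the job in; it is judged then, once.
The state is a dict: "time": time; "joint_positions": joint angles; "qvel": joint speeds; "joint_torque": joint torques, N m; "tool_pos": TCP position; "ee_rot": TCP orientation; "wrist_force": force on the tool from outside, world axes, zero at the start; "wrist_torque": the same for the moment, N m; "width": finger opening in m; "finger_force": force on a finger pad.
Only numpy, scipy, OpenCV 4.12 (cv2) and the standard library are available. Lean on these libraries where they do the work, as an engineer would, in place of code of your own. Each camera call takes 0.05 s, during which the arm holds its last target. There are 200 camera calls.

### The job

Load the tube carrier into the inclined reading stand: swing the stand's clamp lever fully open, set the carrier (without dropping it or tipping it over) upright and flat in the nest on the sloping deck, then swing the lever fully shut so that it holds the carrier down. Leave the other bench things where they are.

Things in the scene. Friction and masses are not known exactly. Their poses are not given: they have to be found in the camera images.
- stand: white moulded reading stand, base 150 x 190 mm, fixed on the bench, carrying an aluminium deck 80 x 176 mm that slopes 25 degrees, low edge towards the robot at yaw 0. On the deck are a shallow nest and, at the stand's +y end, a hinged steel clamp lever. Origin: centre of its underside; z up, y along the deck's length; with the lever swung open it reaches up to 220 mm above the bench
- nest: nest on the deck. Origin: centre of its floor, 75 mm above the bench. z is square to the deck, leaning 25 degrees from vertical towards the low edge; x points up the slope; y is level, along the nest, towards the lever's hinge. The floor is 48 mm (x) by 128 mm (y) inside a rim 8 mm high and 4 mm thick: the carrier has 4 mm play on each side
- carrier_center (a point): centre (half-way up) of the loose tube carrier: grey plastic block, two rows of six white caps flush in its top; 40 mm along x, 120 mm along y, 45 mm high (z), 0.13 to 0.25 kg. Starts flat on the bench, caps up, on the other side from the stand. Seated, its y lies along the nest's y (either way round), caps up, centre 22.5 mm above the nest floor
- lever (a joint): angle of the clamp lever, rad: 0 = fully shut (arm parallel to the deck, its rubber pad, at nest y 5 to 31 mm, 0.5 mm above a seated carrier's top), 1.9 = fully open, leaning out past the nest's +y end. Starts ajar over the nest. Held by friction (about 0.11 N m, some 1.3 N at the crossbar), it stays where it is left
- lever_hinge (a point): point on the lever's hinge axis, at x 0, y 82, z 60 mm in the nest's frame, between two steel cheeks (nest y 73 to 91 mm, x within 17 mm, 70 mm high). The axis runs along the nest's x; opening lifts the free end away from the deck (nest +z) and over towards +y
- lever_crossbar (a point): centre of the black crossbar at the lever's free end, its handle: cylinder 18 mm thick, 34 mm long, along the nest's x, on an 8 mm wide strut; the lever arm is 14 mm wide. Lever shut, it lies 78 mm from the hinge along the nest's -y and 35 mm along +z. Pinched on its two end faces, it can turn between the fingers as the lever swings
- well_plate: bystander: flat yellow well plate, 127 x 85 x 20 mm, on the bench near the robot; origin at the centre of its underside
- wash_bottle: bystander: white wash bottle with a bent spout, 68 mm in diameter, 185 mm high, beyond the work; origin at the centre of its underside
- tip_box: bystander: blue pipette-tip box, 70 x 110 x 57 mm, beyond the work at the left; origin at the centre of its underside
- beaker: bystander: glass beaker, 80 mm in diameter, 90 mm high, beyond the work at the right; origin at the centre of its underside
Things that resemble listed ones, but are neither listed nor needed, are in the scene too. There is more than one size of the part that bears carrier_center; the job needs the larger. Of the things that look like the stand, the larger one is meant.

How it is judged:
By the outcome, as a careful person would: the job done as asked, in the order asked, and still so for the second after the job is handed in, with the robot touching nothing.
It also fails if it takes over 69 s, if anything falls off the work surface, if the arm or the gripper's body presses on something with over 40 N, if the wrist force passes 120 N, or if a joint passes its speed limit or range.

## Working session

There is one attempt and no reset: what is moved stays moved. The work goes in short steps, Python scripts to look and compute and a tool call to move; the robot and the scene stay as the last step left them, time stands still between calls to the robot, and variables do not carry over. Pictures are saved under pics/ and viewed, at most 10 in all, crops included, and the job is handed in when it is done.

Besides the shell and the picture viewer there is one more tool, called after "Emit:" as a command line: name --pt "numbers of a row" for each row, then --argument value for the rest. drive_tool: Moves the arm, as the interface text tells. Its arguments: {"type":"object","properties":{"commands":{"type":"array"},"gripper":{"type":"number"}},"required":["commands"]}

```bash
mkdir -p pics; cat > h.py <<'E'
import numpy as np, cv2
from bench import get_obs, snapshot, close_job
from scipy.spatial.transform import Rotation as R
def cam(s):
    Rm=cv2.Rodrigues(np.array(s["rvec"],float))[0]; return Rm,np.array(s["tvec"],float).ravel()
def cloud(s):
    Rm,t=cam(s); z=s["range_z"]; v,u=np.mgrid[:z.shape[0],:z.shape[1]]
    P=np.stack([(u-s["cx"])/s["fx"]*z,(v-s["cy"])/s["fy"]*z,z],-1)
    W=(P-t)@Rm; W[z<=0]=np.nan; return W
def proj(s,X):
    Rm,t=cam(s); p=np.atleast_2d(X)@Rm.T+t
    return np.c_[p[:,0]/p[:,2]*s["fx"]+s["cx"],p[:,1]/p[:,2]*s["fy"]+s["cy"]]
E
python3 - <<'E'
from h import *
o=get_obs(); print(o["time"],o["tool_pos"],o["ee_rot"],o["width"])
a=[]
for n in("scene","side"):
    s=snapshot(n); np.save(f"{n}.npy",s,allow_pickle=True); cv2.imwrite(f"pics/{n}0.png",s["image"])
    Rm,t=cam(s); print(n,-Rm.T@t, (s["range_z"]>0).mean())
E
```

```text
0.0 [5.49453870e-01 4.33702829e-05 2.04329754e-01] [-3.13943341e+00 -2.14660506e-04  1.57080335e+00] 0.09395546646821422
scene [0.83221076 0.43903529 0.86903495] 0.9961267006802721
side [0.51638034 0.87318981 0.77274408] 0.9961139455782313
```

View pics/scene0.png

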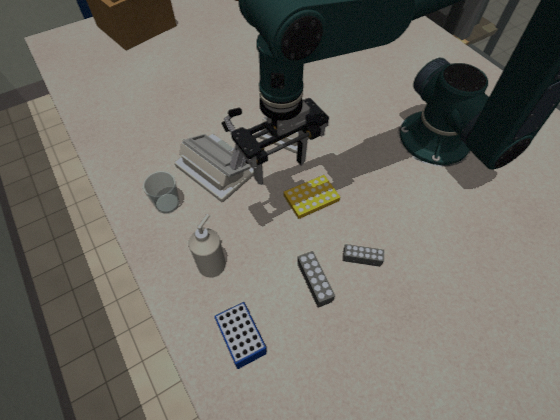

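View pics/side0.png

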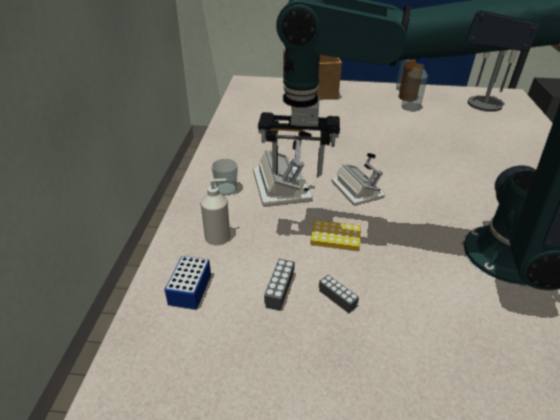

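Scene view: two carriers, at (316,278), two rows of six and longer, and at (363,255), smaller. The first fits the 120 x 40 mm description. Side view: two stands, at (282,178), larger, and at (358,180), smaller. The first should be the one meant. I'll confirm both by measuring them and in one enlarged crop.

```bash
python3 - <<'E'
from h import *
S={n:np.load(f"{n}.npy",allow_pickle=True).item() for n in("scene","side")}
for n,rois in dict(scene=[(295,245,340,310),(338,238,390,272),(280,172,345,220),(210,300,270,370),(140,170,182,215)],side=[(260,255,300,312),(315,270,362,312)]).items():
    W=cloud(S[n])
    for (a,b,c,d) in rois:
        P=W[b:d,a:c].reshape(-1,3); P=P[P[:,2]>0.012]
        zt=np.percentile(P[:,2],90); T=P[P[:,2]>zt-0.006]
        r=cv2.minAreaRect((T[:,:2]*1000).astype(np.float32)); print(n,(a,b),"ztop",zt.round(4),np.round(r[0],1),np.round(r[1],1),round(r[2],1))
for n,(a,b,c,d) in dict(side=(235,110,400,210)).items():
    W=cloud(S[n])
    for (a2,c2) in((250,325),(328,392)):
        P=W[b:d,a2:c2].reshape(-1,3); P=P[(P[:,2]>0.006)&(P[:,2]<0.2)&(P[:,1]<0.1)]
        T=P[P[:,2]<0.03]; r=cv2.minAreaRect((T[:,:2]*1000).astype(np.float32)); print("stand",r, P.min(0),P.max(0))
i1=S["side"]["image"][120:215,235:400]; i2=S["side"]["image"][215:315,235:400]
j=S["scene"]["image"][100:205,165:345]
cv2.imwrite("pics/crop1.png",np.vstack([cv2.resize(i1,None,fx=3,fy=3,interpolation=2)[:, :495],cv2.resize(i2,None,fx=3,fy=3)[:,:495]])[:590])
E
```

```text
scene (295, 245) ztop 0.0471 [569.8 189. ] [120.8  40.8] 79.7
scene (338, 238) ztop 0.0372 [436.1 198.4] [33.9 92.7] 49.4
scene (280, 172) ztop 0.0226 [438.8 -13.4] [ 87.9 127.6] 85.1
scene (210, 300) ztop 0.0584 [777.5 209.9] [109.9  69.7] 85.3
scene (140, 170) ztop 0.0892 [ 772.7 -200.6] [77.7 79.9] 19.3
side (260, 255) ztop 0.0454 [571.4 190.2] [123.   40.7] 80.1
side (315, 270) ztop 0.0351 [437.3 200.3] [34.  94.1] 47.1
stand ((606.7388916015625, -233.23484802246094), (149.42425537109375, 194.11155700683594), 16.93150520324707) [ 0.5110485  -0.32872382  0.00600524] [ 0.70423878 -0.12040684  0.19982948]
stand ((373.3734436035156, -243.5885009765625), (110.32282257080078, 143.64752197265625), 28.96677017211914) [ 0.29433987 -0.29660975  0.00602278] [ 0.44963041 -0.15963264  0.12702767]
```

View pics/crop1.png

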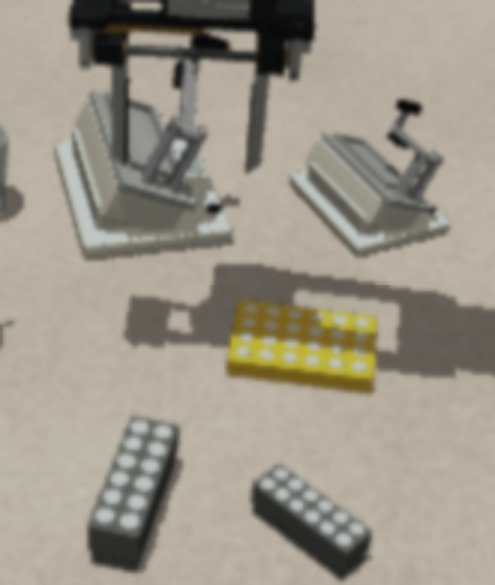

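The crop confirms it: the longer carrier (lower left) measures 121 x 41 mm and 45 mm high, and the larger stand (upper left) has a 149 x 194 mm base. The other stand and carrier are scaled down. I'll clear the arm from the view, then measure the nest and lever.

Emit:
drive_tool --pt "0.6 -0.8 -0.3 0 0 0" --pt "0.6 -0.8 -0.3 0 0 0" --pt "0.6 -0.8 -0.3 0 0 0" --pt "0.6 -0.8 -0.3 0 0 0"

```text
time: 0.6
tool_pos: [0.4207, 0.0966, 0.2533]
ee_rot: [-3.141, -0.0, 1.57]
wrist_force: [0.4, 0.7, 0.8]
width: 0.0937
finger_force: 0.0
```

```bash
cat > m.py <<'E'
from h import *
o=get_obs(); print(o["time"],o["tool_pos"],o["ee_rot"])
S={n:snapshot(n) for n in("scene","side")}
A=[]
for n in S:
    np.save(f"{n}1.npy",S[n],allow_pickle=True)
    P=cloud(S[n]).reshape(-1,3); k=(np.abs(P[:,0]-.607)<.14)&(np.abs(P[:,1]+.233)<.14)&(P[:,2]<.21)&(P[:,2]>.004); P=P[k]; A.append(P)
    T=P[P[:,2]<0.025]; print(n,"base",cv2.minAreaRect((T[:,:2]*1000).astype(np.float32)))
    yaw=np.radians(17); c,s=np.cos(yaw),np.sin(yaw); q=P-[.607,-.233,0]; L=np.c_[c*q[:,0]+s*q[:,1],-s*q[:,0]+c*q[:,1],q[:,2]]
    # deck coordinates about nominal nest origin (0,0,.075)
    t=np.radians(25); d=L-[0,0,.075]; N=np.c_[np.cos(t)*d[:,0]+np.sin(t)*d[:,2],d[:,1],-np.sin(t)*d[:,0]+np.cos(t)*d[:,2]]*1000
    np.save(f"N_{n}.npy",N)
    f=(np.abs(N[:,0])<18)&(np.abs(N[:,1])<40)&(np.abs(N[:,2])<12); print("floor z",np.percentile(N[f,2],[5,25,50,75,95]).round(1))
    r=(N[:,2]>-14)&(N[:,2]<14); im=np.full((260,300),np.nan)
    h=(N[:,2]>25); print("high",N[h].min(0).round(),N[h].max(0).round())
    for lo in range(-15,150,12):
        g=N[(N[:,2]>=lo)&(N[:,2]<lo+12)]
        if len(g): print(lo,len(g),np.percentile(g[:,0],[3,50,97]).round(),np.percentile(g[:,1],[3,50,97]).round())
def crop(n,a,b,c,d,f): return cv2.resize(S[n]["image"][b:d,a:c],None,fx=f,fy=f,interpolation=cv2.INTER_CUBIC)
cv2.imwrite("pics/crop2.png",np.hstack([crop("scene",160,90,280,210,3.3),crop("side",235,100,355,220,3.3)]))
E
python3 m.py
```

```text
0.6 [0.42067197 0.09659197 0.25328484] [-3.14069472e+00 -6.07675724e-05  1.57047874e+00]
scene base ((607.5252685546875, -231.76695251464844), (269.75128173828125, 275.6871643066406), 89.18327331542969)
floor z [0.  1.  1.7 2.4 3.3]
high [-19.   9.  25.] [ 20.  90. 145.]
-15 219 [-86.  36.  39.] [-80.  15.  94.]
-3 937 [-29.   8.  38.] [-68.   9.  93.]
9 153 [-29.  10.  26.] [-70.  25.  87.]
21 51 [-16.  10.  16.] [71. 80. 88.]
33 58 [-16.  12.  16.] [70. 81. 88.]
45 43 [-16.  13.  16.] [72. 82. 88.]
57 71 [-16.   3.  18.] [70. 84. 88.]
69 84 [-16.   2.  16.] [52. 70. 87.]
81 82 [-6.  4. 10.] [15. 40. 56.]
93 65 [-9.  4. 10.] [11. 26. 38.]
105 25 [-4.  2.  5.] [13. 19. 26.]
117 7 [-2.  3. 16.] [18. 28. 35.]
129 65 [-17.   8.  16.] [29. 41. 44.]
141 29 [-16.   0.  12.] [28. 36. 40.]
side base ((633.304931640625, -212.2193603515625), (232.6270294189453, 210.76168823242188), 6.409638404846191)
floor z [-2.4 -1.4 -0.8  0.   1.4]
high [-22.   7.  25.] [ 19.  92. 142.]
-15 127 [-35.  37.  40.] [-69.  70.  96.]
-3 591 [-35.   7.  38.] [-69.  11.  93.]
9 40 [-23.  10.  27.] [-11.  84.  89.]
21 35 [-17. -11.  17.] [71. 84. 91.]
33 38 [-19.  -1.  16.] [70. 84. 91.]
45 33 [-16.   6.  18.] [74. 85. 90.]
57 75 [-16.   0.  16.] [69. 83. 89.]
69 46 [-11.   2.  14.] [29. 62. 83.]
81 51 [-7.  4. 10.] [19. 41. 55.]
93 41 [-6.  2.  9.] [14. 26. 39.]
105 14 [-4.  1.  6.] [13. 22. 27.]
117 20 [-14.   1.  16.] [28. 39. 44.]
129 62 [-16.   3.  16.] [30. 41. 45.]
141 5 [-10.   6.  15.] [36. 36. 41.]
```

View pics/crop2.png

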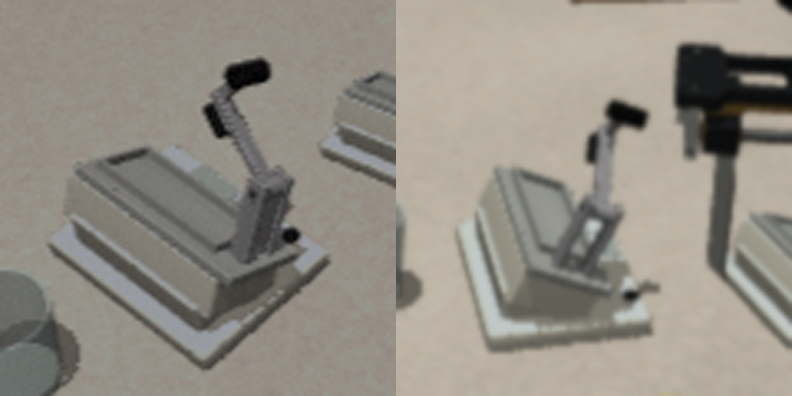

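The view is clear. The crossbar is at about nest (0, 37, 134) mm, 86 mm from the hinge as it should be, so the lever is at about 0.6 rad. The cheeks and rim agree with the nominal frame to about 2 mm. Next I'll refine the yaw and centre and plan the move.

```bash
python3 - <<'E'
from h import *
for n in("scene","side"):
    N=np.load(f"N_{n}.npy")
    # hand: up-slope rim top ridge and low rim in nest coords -> residual yaw ; deck top edge
    k=(N[:,2]>5)&(N[:,2]<13)&(abs(N[:,1])<60)
    for lab,lo,hi in(("low rim",-32,-20),("high rim",20,32)):
        q=N[k&(N[:,0]>lo)&(N[:,0]<hi)]
        if len(q)>15: p=np.polyfit(q[:,1],q[:,0],1); print(n,lab,len(q),"x=",p[1].round(1),"slope deg",np.degrees(p[0]).round(2), q[:,2].mean().round(1))
    k=(N[:,2]>25)&(N[:,2]<60); print("cheek y",np.percentile(N[k,1],[2,98]),"x",np.percentile(N[k,0],[2,98]))
    t=np.radians(25); c,s=np.cos(t),np.sin(t)
    L=np.c_[c*N[:,0]-s*N[:,2],N[:,1],s*N[:,0]+c*N[:,2]+75]
    T=L[(L[:,2]<25)&(L[:,2]>6)&(abs(L[:,0])<85)&(abs(L[:,1])<110)]; print("base",cv2.minAreaRect(T[:,:2].astype(np.float32)))
E
cat >> h.py <<'E'
YAW=np.radians(17.0); ORG=np.array([.607,-.233,.075])
def nest():
    return R.from_euler("ZY",[YAW,-np.radians(25)]).as_matrix()
def tcp_nest(p): return ORG+nest()@(np.array(p)/1000)
def plan(pos,Rt,o=None):
    o=o or get_obs(); R0=R.from_euler("xyz",o["ee_rot"]).as_matrix()
    print("t",round(o["time"],2),"turn first (0.1rad)",(R.from_matrix(R0.T@Rt).as_rotvec()/.1).round(2),
     "then shift (0.04)",(Rt.T@(np.array(pos)-o["tool_pos"])/.04).round(3))
def RT():
    M=nest(); return np.c_[M[:,1],M[:,0],-M[:,2]]
def innest():
    o=get_obs(); print("tcp in nest mm",(nest().T@(o["tool_pos"]-ORG)*1000).round(1),"F",np.round(o["wrist_force"],1),"w",round(o["width"],4),"ff",np.round(o["finger_force"],1),"t",round(o["time"],2))
E
python3 -c "
from h import *
print(tcp_nest([0,37,115]))
plan(tcp_nest([0,37,185]),RT())"
```

```text
scene low rim 70 x= -26.7 slope deg 0.28 8.2
scene high rim 90 x= 24.8 slope deg 0.23 8.3
cheek y [70.03994767 88.14284061] x [-16.93751072  16.67937917]
base ((-1.5991439819335938, -2.0639114379882812), (190.85104370117188, 149.83419799804688), 89.82272338867188)
side low rim 18 x= -26.8 slope deg -0.4 6.9
side high rim 30 x= 25.2 slope deg 0.67 6.8
cheek y [70.22353033 90.95905238] x [-18.50686089  17.65318636]
base ((0.0244140625, -2.3586273193359375), (197.54269409179688, 149.29319763183594), 89.8211898803711)
[ 0.54970478 -0.21182631  0.1792254 ]
t 0.7 turn first (0.1rad) [-4.3   0.63 -2.89] then shift (0.04) [-8.346 -0.054  0.326]
```

```bash
sed -i 's/^YAW=.*/YAW=np.radians(16.8); ORG=np.array([.6070,-.2346,.0748])/' h.py
```

Emit:
drive_tool --pt "0 0 0 -0.86 0.13 -0.58" --pt "0 0 0 -0.86 0.13 -0.58" --pt "0 0 0 -0.86 0.13 -0.58" --pt "0 0 0 -0.86 0.13 -0.58" --pt "0 0 0 -0.86 0.13 -0.58" --pt "-1 0 0 0 0 0" --pt "-1 0 0 0 0 0" --pt "-1 0 0 0 0 0" --pt "-1 0 0 0 0 0" --pt "-1 0 0 0 0 0" --pt "-1 0 0 0 0 0" --pt "-1 0 0 0 0 0" --pt "-1 0 0 0 0 0" --pt "-0.35 0 0.3 0 0 0" --pt "0 0 0 0 0 0" --gripper 0

```text
time: 2.58
tool_pos: [0.5233, -0.222, 0.2393]
ee_rot: [2.711, -0.006, 1.865]
wrist_force: [0.2, 0.7, 0.8]
width: 0.0936
finger_force: 0.0
```

```bash
python3 -c "
from h import *
innest(); plan(tcp_nest([0,38,115]),RT())
s=snapshot('wrist'); np.save('w1.npy',s,allow_pickle=True); cv2.imwrite('pics/w1.png',s['image'])
# crossbar ends points high in nest
W=cloud(s); N=((W-ORG)@nest()*1000).reshape(-1,3); im=s['image'].reshape(-1,3)
k=(N[:,2]>118)&(N[:,2]<155)&(abs(N[:,0])<25)&(N[:,1]>10)&(N[:,1]<70)&(im.max(1)<70)
print(k.sum(),np.percentile(N[k],[2,50,98],axis=0).round(1))
k=(N[:,2]>50)&(N[:,2]<74)&(abs(N[:,0])<22)&(N[:,1]>60)
print(k.sum(),np.percentile(N[k],[2,50,98],axis=0).round(1))
"
```

```text
tcp in nest mm [  0.3  36.2 181.4] F [0.2 0.7 0.8] w 0.0936 ff 0.0 t 2.58
t 2.58 turn first (0.1rad) [-0.06 -0.06 -0.01] then shift (0.04) [ 0.044 -0.006  1.661]
990 [[-17.3  28.2 131.9]
 [ -1.4  37.5 140. ]
 [ 14.7  43.7 142.1]]
768 [[-18.4  66.3  57.1]
 [ -1.4  78.9  68.4]
 [ 15.9  88.3  73.6]]
```

View pics/w1.png

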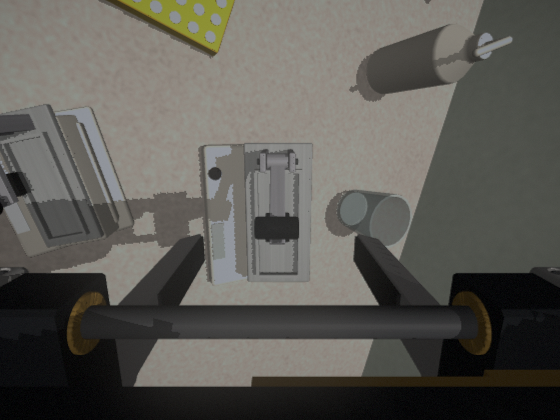

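The wrist view shows the crossbar at (277,227), aligned between the fingers, and the nest empty below it. I'll descend and pinch.

Emit:
drive_tool --pt "0 -0.04 0.6 0 0 0" --pt "0 0 0.6 0 0 0" --pt "0 0 0.46 0 0 0" --pt "0 0 0 0 0 0"

```text
time: 3.12
tool_pos: [0.5487, -0.2127, 0.1797]
ee_rot: [2.71, -0.004, 1.868]
wrist_force: [-0.3, -0.1, -0.5]
width: 0.094
finger_force: 0.0
```

Emit:
drive_tool --pt "0 0 0 0 0 0" --pt "0 0 0 0 0 0" --pt "0 0 0 0 0 0" --pt "0 0 0 0 0 0" --pt "0 0 0 0 0 0" --pt "0 0 0 0 0 0" --gripper 1

```text
time: 3.88
tool_pos: [0.5491, -0.2144, 0.1812]
ee_rot: [2.709, -0.001, 1.866]
wrist_force: [-3.5, -1.6, -0.6]
width: 0.0375
finger_force: 3.1
```

```bash
python3 -c "
from h import *
innest()
h=np.array([80.5,60]); r=np.hypot(78,35); a0=np.degrees(np.arctan2(35,78))
P=[h+r*np.array([-np.cos(np.radians(a0+t)),np.sin(np.radians(a0+t))]) for t in np.r_[34.7:109:10j]]
P=np.array(P); print(P.round(1)); print((np.diff(P,axis=0)*[1,-1]/40).round(2).tolist())
"
```

```text
tcp in nest mm [ -0.   36.  117.4] F [-3.5 -1.6 -0.6] w 0.0375 ff 3.1 t 3.88
[[ 36.3 133.2]
 [ 47.3 138.8]
 [ 58.9 142.7]
 [ 71.  145. ]
 [ 83.3 145.4]
 [ 95.6 144.2]
 [107.5 141.1]
 [118.9 136.4]
 [129.4 130.1]
 [139.  122.4]]
[[0.27, -0.14], [0.29, -0.1], [0.3, -0.06], [0.31, -0.01], [0.31, 0.03], [0.3, 0.08], [0.28, 0.12], [0.26, 0.16], [0.24, 0.19]]
```

Emit:
drive_tool --pt "0 0 0 0 0 0" --pt "0 0 0 0 0 0" --pt "0 0 0 0 0 0" --pt "0.27 0 -0.14 0 0 0" --pt "0.29 0 -0.1 0 0 0" --pt "0.3 0 -0.06 0 0 0" --pt "0.31 0 -0.01 0 0 0" --pt "0 0 0 0 0 0"

```text
time: 4.88
tool_pos: [0.5285, -0.1702, 0.1916]
ee_rot: [2.712, -0.002, 1.867]
wrist_force: [-5.2, -2.7, -2.3]
width: 0.034
finger_force: 30.0
```

```bash
python3 -c "
from h import *
innest()"
```

```text
tcp in nest mm [ -1.8  84.4 129.8] F [-5.2 -2.7 -2.3] w 0.034 ff 30.0 t 4.88
```

Emit:
drive_tool --pt "0.31 0 0.03 0 0 0" --pt "0.3 0 0.08 0 0 0" --pt "0.28 0 0.12 0 0 0" --pt "0.26 0 0.16 0 0 0" --pt "0.24 0 0.21 0 0 0" --pt "0.07 0 0.08 0 0 0" --pt "0 0 0 0 0 0" --pt "0 0 0 0 0 0"

```text
time: 5.88
tool_pos: [0.5216, -0.1088, 0.1676]
ee_rot: [2.712, -0.007, 1.869]
wrist_force: [-12.1, 2.1, 2.4]
width: 0.0338
finger_force: 30.0
```

```bash
python3 -c "
from h import *
innest()"
```

```text
tcp in nest mm [ -1.9 145.1 103.2] F [-12.1   2.1   2.4] w 0.0338 ff 30.0 t 5.88
```

The lever is at its open stop. Release, retreat, and plan the carrier grasp.

Emit:
drive_tool --pt "0 0 0 0 0 0" --pt "0 0 0 0 0 0" --pt "0 0 0 0 0 0" --pt "0 0 0 0 0 0" --pt "0 0 -0.6 0 0 0" --pt "0 0 -0.8 0 0 0" --pt "0 0 -0.8 0 0 0" --pt "0 0 -0.6 0 0 0" --gripper 0

```text
time: 6.88
tool_pos: [0.4795, -0.1259, 0.2713]
ee_rot: [2.707, 0.0, 1.866]
wrist_force: [-0.6, 0.3, -0.1]
width: 0.0945
finger_force: 0.0
```

```bash
python3 -c "
from h import *
innest()
a=np.radians(79.9); x=np.array([np.cos(a),np.sin(a),0]); z=np.array([0,0,-1.]); Rc=np.c_[x,np.cross(z,x),z]
plan([.5706,.1895,.13],Rc)
for n in('scene','side'):
    s=snapshot(n); N=((cloud(s)-ORG)@nest()*1000).reshape(-1,3); im=s['image'].reshape(-1,3)
    k=(N[:,2]>105)&(N[:,2]<140)&(abs(N[:,0]+1)<25)&(N[:,1]>110)&(N[:,1]<165)&(im.max(1)<60)
    print(n,k.sum(),np.percentile(N[k],[5,50,95],axis=0).round(1) if k.sum() else '')
"
```

```text
tcp in nest mm [  0.9 140.9 216.4] F [-0.6  0.3 -0.1] w 0.0945 ff 0.0 t 6.88
t 6.88 turn first (0.1rad) [ 4.27 -1.02  4.63] then shift (0.04) [8.162 0.859 3.534]
scene 94 [[-16.6 132.6 122.4]
 [  5.4 140.5 130.6]
 [ 16.  145.  135.2]]
side 71 [[-12.3 133.  120.4]
 [  4.5 142.5 127.8]
 [ 16.2 145.8 132.6]]
```

Emit:
drive_tool --pt "0 0 0 0.85 -0.2 0.93" --pt "0 0 0 0.85 -0.2 0.93" --pt "0 0 0 0.85 -0.2 0.93" --pt "0 0 0 0.85 -0.2 0.93" --pt "0 0 0 0.85 -0.2 0.93" --pt "0.9 0.1 0 0 0 0" --pt "0.9 0.1 0 0 0 0" --pt "0.9 0.1 0.2 0 0 0" --pt "0.9 0.1 0.4 0 0 0" --pt "0.9 0.1 0.4 0 0 0" --pt "0.9 0.1 0.5 0 0 0" --pt "0.9 0.1 0.5 0 0 0" --pt "0.9 0.1 0.5 0 0 0" --pt "0.9 0.1 0.5 0 0 0" --pt "0 0 0.5 0 0 0" --pt "0 0 0 0 0 0"

```text
time: 8.98
tool_pos: [0.5701, 0.1878, 0.1266]
ee_rot: [-3.134, -0.001, 1.395]
wrist_force: [0.8, -0.1, -0.6]
width: 0.0942
finger_force: 0.0
```

```bash
python3 -c "
from h import *
s=snapshot('wrist'); W=cloud(s).reshape(-1,3)
k=(W[:,2]>.038)&(W[:,2]<.056)&(abs(W[:,0]-.57)<.06)&(abs(W[:,1]-.19)<.09)
T=W[k]; r=cv2.minAreaRect((T[:,:2]*1000).astype(np.float32)); print(r,T[:,2].mean())
a=np.radians(79.9); x=np.array([np.cos(a),np.sin(a),0]); z=np.array([0,0,-1.]); Rc=np.c_[x,np.cross(z,x),z]
plan([.5706,.1895,.015],Rc)
"
```

```text
((570.9647216796875, 188.7681884765625), (118.98590850830078, 40.06132125854492), 79.80467987060547) 0.043947572824794126
t 9.03 turn first (0.1rad) [-0.04 -0.02 -0.  ] then shift (0.04) [ 0.046 -0.021  2.839]
```

The wrist camera agrees with the earlier measurement to 1 mm. Descend and grip.

Emit:
drive_tool --pt "0.04 0 0.8 0 0 0" --pt "0 0 0.8 0 0 0" --pt "0 0 0.7 0 0 0" --pt "0 0 0.4 0 0 0" --pt "0 0 0.1 0 0 0" --pt "0 0 0 0 0 0"

```text
time: 9.78
tool_pos: [0.5731, 0.1894, 0.0197]
ee_rot: [3.141, -0.004, 1.394]
wrist_force: [-0.0, 0.4, 0.5]
width: 0.0941
finger_force: 0.0
```

Emit:
drive_tool --pt "0 0 0 0 0 0" --pt "0 0 0 0 0 0" --pt "0 0 0 0 0 0" --pt "0 0 0 0 0 0" --pt "0 0 0 0 0 0" --pt "0 0 0 0 0 0" --pt "0 0 0 0 0 0" --pt "0 0 0 0 0 0" --pt "0 0 0 0 0 0" --gripper 1

```text
time: 10.9
tool_pos: [0.5721, 0.1894, 0.0186]
ee_rot: [-3.14, -0.003, 1.394]
wrist_force: [-1.3, 0.2, 0.3]
width: 0.0394
finger_force: 30.0
```

```bash
python3 -c "
from h import *
innest(); o=get_obs(); print(o['tool_pos'],o['ee_rot'])"
```

```text
tcp in nest mm [ 57.  416.  -88.6] F [-1.3  0.2  0.3] w 0.0394 ff 30.0 t 10.9
[0.57210798 0.18938208 0.0186182 ] [-3.14038979 -0.00321506  1.39375228]
```

Emit:
drive_tool --pt "0 0 -0.3 0 0 0" --pt "0 0 -0.7 0 0 0" --pt "0 0 -1 0 0 0" --pt "0 0 -1 0 0 0" --pt "0 0 -1 0 0 0" --pt "0 0 -1 0 0 0" --pt "0 0 -0.6 0 0 0" --pt "0 0 0 0 0 0"

```text
time: 11.9
tool_pos: [0.5738, 0.1888, 0.2462]
ee_rot: [3.136, -0.006, 1.394]
wrist_force: [0.3, -0.6, -1.3]
width: 0.0399
finger_force: 30.0
```

```bash
python3 -c "
from h import *
innest(); plan(tcp_nest([-.8,-1,185]),RT())
for n in('scene1','side1'):
    s=np.load(n+'.npy',allow_pickle=True).item(); W=cloud(s); N=((W-ORG)@nest()*1000).reshape(-1,3)
    m=abs(N[:,0]+.8)<20
    # floor extent and rim tops
    for lo,hi in((-4,4.2),(4.8,11)):
        k=m&(N[:,2]>lo)&(N[:,2]<hi)
        q=N[k&(abs(N[:,1])>50)&(abs(N[:,1])<80)]; a=q[q[:,1]<0,1]; b=q[q[:,1]>0,1]
        print(n,lo,[np.percentile(c,[3,50,97]).round(1).tolist() for c in(a,b) if len(c)])
s=snapshot('side'); W=cloud(s).reshape(-1,3); o=get_obs(); k=(abs(W[:,0]-.57)<.05)&(abs(W[:,1]-.19)<.08)&(W[:,2]>.12)&(W[:,2]<o['tool_pos'][2]+.03)
print('carrier z',W[k,2].min(),W[k,2].max(),o['tool_pos'])
"
```

```text
tcp in nest mm [154.5 414.9 117.1] F [ 0.3 -0.6 -1.3] w 0.0399 ff 30.0 t 11.9
t 11.9 turn first (0.1rad) [-4.21  0.98 -4.64] then shift (0.04) [-10.398  -3.882  -1.698]
scene1 -4 [[-67.2, -59.7, -51.5], [51.6, 70.9, 79.9]]
scene1 4.8 [[-69.7, -66.0, -64.0], [63.9, 72.3, 78.0]]
side1 -4 [[-68.1, -60.7, -51.8], [62.7, 67.9, 78.3]]
side1 4.8 [[-71.8, -65.6, -61.3], [61.7, 66.6, 78.9]]
carrier z 0.22511055548472003 0.27368592003655856 [0.57289734 0.1885843  0.24370135]
```

Emit:
drive_tool --pt "0 0 0 -0.84 0.2 -0.93" --pt "0 0 0 -0.84 0.2 -0.93" --pt "0 0 0 -0.84 0.2 -0.93" --pt "0 0 0 -0.84 0.2 -0.93" --pt "0 0 0 -0.84 0.2 -0.93" --pt "0 -0.97 -0.43 0 0 0" --pt "0 -0.97 -0.43 0 0 0" --pt "0 -0.97 -0.43 0 0 0" --pt "0 -0.97 -0.43 0 0 0" --pt "0 0 0 0 0 0"

```text
time: 13.2
tool_pos: [0.4077, 0.1387, 0.239]
ee_rot: [2.714, -0.002, 1.865]
wrist_force: [0.7, 0.2, -0.4]
width: 0.0395
finger_force: 30.0
```

Emit:
drive_tool --pt "-0.94 0 0 0 0 0" --pt "-0.94 0 0 0 0 0" --pt "-0.94 0 0 0 0 0" --pt "-0.94 0 0 0 0 0" --pt "-0.94 0 0 0 0 0" --pt "-0.94 0 0 0 0 0" --pt "-0.94 0 0 0 0 0" --pt "-0.94 0 0 0 0 0" --pt "-0.94 0 0 0 0 0" --pt "-0.94 0 0 0 0 0" --pt "-0.94 0 0 0 0 0" --pt "0 0 0 0 0 0" --pt "0 0 0 0 0 0"

```text
time: 14.82
tool_pos: [0.5301, -0.2562, 0.2379]
ee_rot: [2.715, -0.005, 1.866]
wrist_force: [0.1, 0.4, -1.2]
width: 0.0395
finger_force: 30.0
```

```bash
python3 -c "
from h import *
innest(); plan(tcp_nest([-.8,0,45]),RT()); innest()
s=snapshot('side')
for n in('scene','side'):
    s=snapshot(n);W=cloud(s); N=((W-ORG)@nest()*1000).reshape(-1,3)
    k=(abs(N[:,0])<40)&(abs(N[:,1])<80)&(N[:,2]>150)&(N[:,2]<216); print(n,np.percentile(N[k],[1,99],axis=0).round(1))
"
```

```text
tcp in nest mm [ -3.4   1.6 181.6] F [ 0.1  0.4 -1.2] w 0.0395 ff 30.0 t 14.82
t 14.82 turn first (0.1rad) [-0.09 -0.05 -0.01] then shift (0.04) [-0.039  0.066  3.415]
tcp in nest mm [ -3.4   1.6 181.6] F [ 0.1  0.4 -1.2] w 0.0395 ff 30.0 t 14.82
scene [[-25.7 -55.9 165.2]
 [ 30.1  61.8 214.8]]
side [[-28.8 -55.2 163.3]
 [ 30.9  64.1 214.4]]
```

Emit:
drive_tool --pt "-0.06 0.06 0 -0.07 -0.04 0" --pt "0 0 0.8 0 0 0" --pt "0 0 0.9 0 0 0" --pt "0 0 0.9 0 0 0" --pt "0 0 0.6 0 0 0" --pt "0 0 0.2 0 0 0" --pt "0 0 0 0 0 0" --pt "0 0 0 0 0 0"

```text
time: 15.98
tool_pos: [0.5885, -0.2424, 0.1193]
ee_rot: [2.704, 0.004, 1.864]
wrist_force: [0.8, -1.2, -2.1]
width: 0.0398
finger_force: 30.0
```

```bash
python3 -c "
from h import *
innest(); plan(tcp_nest([-.8,0,18.6]),RT())
C=[]
for n in('scene','side'):
    s=snapshot(n);W=cloud(s); N=((W-ORG)@nest()*1000).reshape(-1,3)
    k=(abs(N[:,0])<24)&(abs(N[:,1])<80)&(N[:,2]>60)&(N[:,2]<76); print(n,np.percentile(N[k],[1,99],axis=0).round(1))
    p=proj(s,ORG).astype(int)[0]; C.append(cv2.resize(s['image'][p[1]-60:p[1]+60,p[0]-60:p[0]+60],None,fx=3.3,fy=3.3,interpolation=2))
    k=(N[:,0]<-20)&(N[:,0]>-35)&(abs(N[:,1])<80)&(N[:,2]>4.8)&(N[:,2]<11);print('lowrim',np.median(N[k,0]) if k.sum() else '')
cv2.imwrite('pics/c3.png',np.hstack(C))
"
```

```text
tcp in nest mm [ 0.7 -2.1 48.8] F [ 0.8 -1.2 -2.1] w 0.0398 ff 30.0 t 15.97
t 15.97 turn first (0.1rad) [0.01 0.03 0.01] then shift (0.04) [ 0.052 -0.038  0.755]
scene [[-20.1 -61.4  60.2]
 [ 22.8  79.   76. ]]
lowrim -25.902566191780647
side [[-19.9 -57.5  60.3]
 [ 23.1  78.6  75.5]]
lowrim -25.038008152008665
```

View pics/c3.png

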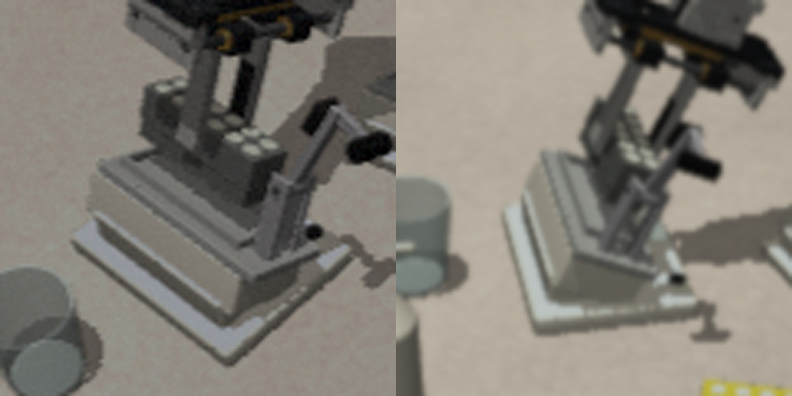

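The picture shows the carrier hovering level over the nest, with the lever open and clear on the right. I'll lower it slowly and watch the force.

Emit:
drive_tool --pt "0.02 -0.02 0.2 0 0 0" --pt "0 0 0.2 0 0 0" --pt "0 0 0.15 0 0 0" --pt "0 0 0.07 0 0 0" --pt "0 0 0 0 0 0" --pt "0 0 0 0 0 0"

```text
time: 16.82
tool_pos: [0.5972, -0.2383, 0.0949]
ee_rot: [2.706, 0.002, 1.864]
wrist_force: [-0.3, 0.3, -0.6]
width: 0.04
finger_force: 30.0
```

```bash
cat > z.py <<'E'
from h import *
innest()
for n in('scene','side'):
    s=snapshot(n);W=cloud(s); N=((W-ORG)@nest()*1000).reshape(-1,3); im=s['image'].reshape(-1,3)
    k=(abs(N[:,0])<17)&(abs(N[:,1])<56)&(N[:,2]>32)&(N[:,2]<75)&(im.min(1)>120); q=N[k]
    A=np.c_[q[:,:2],np.ones(len(q))]; p=np.linalg.lstsq(A,q[:,2],rcond=None)[0]
    print(n,len(q),"caps z",np.percentile(q[:,2],[5,50,95]).round(1),"tilt deg",np.degrees(p[:2]).round(1),"z0",p[2].round(1),"xy",np.percentile(q[:,:2],[2,98],axis=0).round(1).tolist())
E
python3 z.py
```

```text
tcp in nest mm [-1.  -0.7 22.7] F [-0.3  0.3 -0.6] w 0.04 ff 30.0 t 16.82
scene 43 caps z [48.8 50.  50.6] tilt deg [-0.2  0.2] z0 49.7 xy [[-16.0, -52.8], [13.3, 51.1]]
side 20 caps z [45.8 47.5 48.2] tilt deg [-3.2  0.7] z0 47.2 xy [[-14.5, -49.6], [15.4, 50.9]]
```

Emit:
drive_tool --pt "0 0 0.03 0 0 0" --pt "0 0 0.03 0 0 0" --pt "0 0 0 0 0 0" --pt "0 0 0.02 0 0 0" --pt "0 0 0 0 0 0"

```text
time: 17.55
tool_pos: [0.5982, -0.2379, 0.0922]
ee_rot: [2.706, 0.002, 1.864]
wrist_force: [-2.1, -0.2, 2.3]
width: 0.04
finger_force: 30.0
```

```bash
python3 z.py
```

```text
tcp in nest mm [-1.1 -0.7 19.8] F [-2.1 -0.2  2.3] w 0.04 ff 30.0 t 17.55
scene 45 caps z [45.3 47.  48.6] tilt deg [-0.6 -0.3] z0 47.0 xy [[-16.2, -53.3], [12.5, 50.4]]
side 17 caps z [43.2 44.4 46.1] tilt deg [-0.7 -0.2] z0 44.6 xy [[-13.8, -52.4], [13.9, 51.1]]
```

Emit:
drive_tool --pt "0 0 0.02 0 0 0" --pt "0 0 0.01 0 0 0" --pt "0 0 0 0 0 0" --pt "0 0 0 0 0 0"

```text
time: 18.15
tool_pos: [0.5983, -0.238, 0.0921]
ee_rot: [2.706, 0.002, 1.864]
wrist_force: [-7.9, -1.0, 7.0]
width: 0.0396
finger_force: 30.0
```

Seated, with about 10 N of contact. Release and retreat.

Emit:
drive_tool --pt "0 0 0 0 0 0" --pt "0 0 0 0 0 0" --pt "0 0 0 0 0 0" --pt "0 0 0 0 0 0" --gripper 0.3

```text
time: 18.65
tool_pos: [0.5989, -0.2375, 0.0904]
ee_rot: [2.706, 0.001, 1.864]
wrist_force: [-0.6, -0.4, -0.6]
width: 0.0655
finger_force: 0.0
```

Emit:
drive_tool --pt "0 0 -0.3 0 0 0" --pt "0 0 -0.7 0 0 0" --pt "0 0 -0.9 0 0 0" --pt "0 0 -0.9 0 0 0" --pt "0 0 -0.9 0 0 0" --pt "0 0 -0.7 0 0 0" --pt "0 0 0 0 0 0" --gripper 0.3

```text
time: 19.52
tool_pos: [0.5281, -0.2602, 0.2543]
ee_rot: [2.702, 0.008, 1.863]
wrist_force: [0.2, 0.5, 0.3]
width: 0.0658
finger_force: 0.0
```

```bash
python3 z.py; python3 -c "
from h import *
plan(tcp_nest([-1,140,170]),RT())
s=snapshot('wrist'); N=((cloud(s)-ORG)@nest()*1000).reshape(-1,3); im=s['image'].reshape(-1,3)
k=(N[:,2]>38)&(N[:,2]<52)&(abs(N[:,0])<30)&(abs(N[:,1])<66); print('carrier',np.percentile(N[k],[2,50,98],axis=0).round(1))
k=(N[:,2]>105)&(N[:,2]<140)&(abs(N[:,0]+1)<25)&(N[:,1]>110)&(N[:,1]<165)&(im.max(1)<70)
print('bar',k.sum(),np.percentile(N[k],[2,50,98],axis=0).round(1) if k.sum() else '')
C=[]
cv2.imwrite('pics/w2.png',s['image'])
"
```

```text
tcp in nest mm [  0.7  -1.7 197.7] F [0.2 0.5 0.3] w 0.0658 ff 0.0 t 19.52
scene 89 caps z [45.8 47.2 48.6] tilt deg [0.6 0.4] z0 47.1 xy [[-15.3, -51.1], [13.5, 50.7]]
side 85 caps z [42.6 44.3 46. ] tilt deg [0.2 0.1] z0 44.4 xy [[-16.4, -53.9], [13.6, 45.4]]
t 19.62 turn first (0.1rad) [-0.01  0.01  0.  ] then shift (0.04) [3.506 0.008 0.596]
carrier [[-19.8 -58.8  42.6]
 [ -0.5   2.2  44.5]
 [ 18.4  55.8  46.2]]
bar 1155 [[-17.2 127.  126. ]
 [ -1.4 134.2 132. ]
 [ 14.5 143.  134.2]]
```

View pics/w2.png

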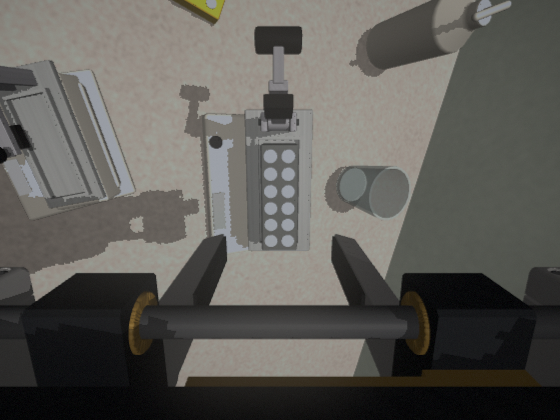

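The wrist view shows the carrier flat in the nest (caps at 261–298, 155–241) and the open crossbar at (278,40). Now I'll shut the lever.

Emit:
drive_tool --pt "0.85 0 0 0 0 0" --pt "0.85 0 0 0 0 0" --pt "0.85 -0.03 0 0 0 0" --pt "0.9 0 0 0 0 0" --pt "0 0 0.6 0 0 0" --pt "0 0 0.7 0 0 0" --pt "0 0 0.6 0 0 0" --pt "0 0 0.4 0 0 0" --pt "0 0 0 0 0 0" --gripper 0.2

```text
time: 20.8
tool_pos: [0.5231, -0.1151, 0.1636]
ee_rot: [2.709, -0.002, 1.865]
wrist_force: [0.4, 0.3, 0.9]
width: 0.075
finger_force: 0.0
```

```bash
python3 -c "
from h import *
innest()
h=np.array([80.5,60]); r=np.hypot(78,35); a0=np.degrees(np.arctan2(35,78))
P=np.array([h+r*np.array([-np.cos(np.radians(a0+t)),np.sin(np.radians(a0+t))]) for t in np.linspace(109,0,15)])
print(P.round(1).tolist()); print((np.diff(P,axis=0)*[1,-1]/40).round(2).tolist())
"
```

```text
tcp in nest mm [ -3.9 138.7  99.8] F [0.4 0.3 0.9] w 0.075 ff 0.0 t 20.8
[[139.0, 122.4], [130.0, 129.7], [120.1, 135.8], [109.5, 140.4], [98.3, 143.6], [86.8, 145.3], [75.2, 145.3], [63.7, 143.8], [52.5, 140.8], [41.8, 136.2], [31.8, 130.3], [22.8, 123.1], [14.8, 114.7], [8.0, 105.2], [2.5, 95.0]]
[[-0.22, -0.18], [-0.25, -0.15], [-0.27, -0.12], [-0.28, -0.08], [-0.29, -0.04], [-0.29, -0.0], [-0.29, 0.04], [-0.28, 0.08], [-0.27, 0.11], [-0.25, 0.15], [-0.23, 0.18], [-0.2, 0.21], [-0.17, 0.24], [-0.14, 0.26]]
```

Emit:
drive_tool --pt "0 0.05 -0.09 0 0 0" --pt "0 0 0 0 0 0" --pt "0 0 0 0 0 0" --pt "0 0 0 0 0 0" --pt "0 0 0 0 0 0" --pt "0 0 0 0 0 0" --pt "0 0 0 0 0 0" --gripper 1

```text
time: 21.68
tool_pos: [0.5229, -0.116, 0.1696]
ee_rot: [2.709, 0.001, 1.864]
wrist_force: [-5.5, -0.2, 1.2]
width: 0.0336
finger_force: 30.0
```

Emit:
drive_tool --pt "0 0 0 0 0 0" --pt "-0.22 0 -0.18 0 0 0" --pt "-0.25 0 -0.15 0 0 0" --pt "-0.27 0 -0.12 0 0 0" --pt "-0.28 0 -0.08 0 0 0" --pt "-0.29 0 -0.04 0 0 0" --pt "-0.29 0 0 0 0 0" --pt "-0.29 0 0.04 0 0 0" --pt "-0.28 0 0.08 0 0 0" --pt "-0.27 0 0.11 0 0 0" --pt "-0.25 0 0.15 0 0 0" --pt "0 0 0 0 0 0"

```text
time: 23.18
tool_pos: [0.5516, -0.2233, 0.1775]
ee_rot: [2.709, 0.005, 1.862]
wrist_force: [-7.3, -1.7, -3.4]
width: 0.0338
finger_force: 30.0
```

```bash
python3 -c "
from h import *
innest()"
```

```text
tcp in nest mm [ -1.7  26.8 114.1] F [-7.3 -1.7 -3.4] w 0.0338 ff 30.0 t 23.18
```

Emit:
drive_tool --pt "-0.2 0 0.19 0 0 0" --pt "-0.18 0 0.22 0 0 0" --pt "-0.14 0 0.24 0 0 0" --pt "-0.08 0 0.26 0 0 0" --pt "0 0 0 0 0 0"

```text
time: 23.8
tool_pos: [0.574, -0.2471, 0.1466]
ee_rot: [2.708, 0.016, 1.858]
wrist_force: [-8.3, -11.3, -0.5]
width: 0.0337
finger_force: 30.0
```

```bash
python3 -c "
from h import *
innest()"
```

```text
tcp in nest mm [-1.6 -2.4 80. ] F [ -8.3 -11.3  -0.5] w 0.0337 ff 30.0 t 23.8
```

Emit:
drive_tool --pt "0.07 0 0.06 0 0 0" --pt "0.04 0 0.06 0 0 0" --pt "0 0 0.05 0 0 0" --pt "0 0 0 0 0 0"

```text
time: 24.3
tool_pos: [0.5757, -0.2472, 0.1433]
ee_rot: [2.708, 0.027, 1.854]
wrist_force: [-12.1, -20.7, 3.7]
width: 0.0335
finger_force: 30.0
```

```bash
python3 -c "
from h import *
innest()"
```

```text
tcp in nest mm [-1.5 -3.  76.3] F [-12.1 -20.7   3.7] w 0.0335 ff 30.0 t 24.3
```

Emit:
drive_tool --pt "0 0 0 0 0 0" --pt "0 0 0 0 0 0" --pt "0 0 0 0 0 0" --pt "0 0 -0.5 0 0 0" --pt "0 0 -0.8 0 0 0" --pt "0 0 -0.8 0 0 0" --pt "0 0 0 0 0 0" --gripper 0.2

```text
time: 25.18
tool_pos: [0.543, -0.2446, 0.2183]
ee_rot: [2.701, 0.008, 1.864]
wrist_force: [-0.4, 0.2, 0.0]
width: 0.0753
finger_force: 0.0
```

```bash
python3 -c "
from h import *
innest()
for n in('wrist','scene','side'):
    s=snapshot(n); N=((cloud(s)-ORG)@nest()*1000).reshape(-1,3); im=s['image'].reshape(-1,3)
    k=(N[:,2]>80)&(N[:,2]<115)&(abs(N[:,0]+1)<20)&(N[:,1]>-30)&(N[:,1]<30)&(im.max(1)<70); print(n,'bar',k.sum(),np.percentile(N[k],[2,50,98],axis=0).round(1).tolist())
    k=(abs(N[:,0]+1)<7)&(N[:,1]>15)&(N[:,1]<95)&(N[:,2]>48)&(N[:,2]<110)
    for y in range(15,95,8):
        q=N[k&(N[:,1]>=y)&(N[:,1]<y+8)]
        if len(q)>2: print(y+4,np.percentile(q[:,2],[10,50,90]).round(1),end=' ')
    print()
    if n=='wrist': cv2.imwrite('pics/w3.png',s['image'][60:300,150:400])
"
```

```text
tcp in nest mm [  2.5   8.9 157.1] F [-0.4  0.2  0. ] w 0.0753 ff 0.0 t 25.18
wrist bar 894 [[-17.5, -2.5, 99.9], [-1.2, 6.7, 106.9], [14.7, 12.7, 109.1]]
19 [66.7 67.6 68.3] 27 [66.1 66.9 67.7] 35 [65.5 66.4 67.3] 43 [64.9 65.9 66.8] 51 [64.5 65.5 66.3] 59 [64.  64.9 65.8] 67 [63.5 64.5 65.3] 75 [63.7 65.9 67.6] 83 [64.5 66.8 67.9] 91 [61.4 61.9 62.5] 
scene bar 102 [[-17.3, 0.4, 82.3], [1.7, 9.2, 103.6], [16.9, 14.3, 110.9]]
19 [64.  68.5 70.6] 27 [53.6 63.  69.4] 35 [62.3 67.5 68.8] 43 [64.7 67.6 69.2] 51 [62.5 67.1 68.4] 59 [60.1 66.1 67.8] 67 [66.2 66.7 67.4] 75 [66.4 67.8 68.9] 83 [66.4 67.9 69.8] 91 [59.6 63.6 66.6] 
side bar 61 [[-14.2, 3.4, 85.6], [0.5, 10.5, 101.7], [16.4, 14.8, 107.9]]
19 [61.9 65.5 68.2] 27 [49.  51.4 66.5] 35 [62.4 65.6 67.6] 43 [62.7 65.6 66.9] 51 [62.8 65.  66.1] 59 [64.1 64.8 65.8] 67 [63.2 64.2 65.4] 83 [53.7 63.4 67.9] 91 [56.7 59.4 62.4]
```

The lever is still about 0.06 rad from shut, with the crossbar about 4 mm high. I'll press it down with closed fingertips.

Emit:
drive_tool --pt "-0.08 -0.07 0 0 0 0" --pt "0 0 0 0 0 0" --pt "0 0 0 0 0 0" --pt "0 0 0 0 0 0" --pt "0 0 0 0 0 0" --pt "0 0 0 0 0 0" --pt "0 0 0 0 0 0" --pt "0 0 0 0 0 0" --pt "0 0 0 0 0 0" --pt "0 0 0.5 0 0 0" --pt "0 0 0.5 0 0 0" --pt "0 0 0 0 0 0" --gripper 1

```text
time: 26.82
tool_pos: [0.5554, -0.2416, 0.1747]
ee_rot: [2.708, -0.002, 1.865]
wrist_force: [0.1, -0.2, 0.8]
width: 0.0007
finger_force: 0.0
```

```bash
python3 -c "
from h import *
innest(); plan(tcp_nest([-1,5,103]),RT())"
```

```text
tcp in nest mm [ -4.4   8.3 112.3] F [ 0.1 -0.2  0.8] w 0.0007 ff 0.0 t 26.82
t 26.82 turn first (0.1rad) [-0.03 -0.02 -0.  ] then shift (0.04) [-0.081  0.084  0.232]
```

Emit:
drive_tool --pt "-0.06 0.05 0.05 0 0 0" --pt "0 0 0.06 0 0 0" --pt "0 0 0.06 0 0 0" --pt "0 0 0.06 0 0 0" --pt "0 0 0 0 0 0" --pt "0 0 0 0 0 0"

```text
time: 27.58
tool_pos: [0.5624, -0.2434, 0.1698]
ee_rot: [2.705, 0.002, 1.864]
wrist_force: [-0.9, -1.7, 2.6]
width: 0.0006
finger_force: 1.0
```

```bash
python3 -c "
from h import *
innest(); o=get_obs(); print(nest().T@o['wrist_force'])"
```

```text
tcp in nest mm [ -0.8   4.4 105.2] F [-0.9 -1.7  2.6] w 0.0006 ff 1.0 t 27.57
[-0.13904491 -1.32881253  2.94366319]
```

Friction-level force means the lever is moving. Continue until it stops.

Emit:
drive_tool --pt "0 0 0.05 0 0 0" --pt "0 0 0.04 0 0 0" --pt "0 0 0 0 0 0" --pt "0 0 0 0 0 0"

```text
time: 28.08
tool_pos: [0.563, -0.2435, 0.1693]
ee_rot: [2.706, 0.004, 1.865]
wrist_force: [-9.2, -0.9, 12.7]
width: 0.0005
finger_force: 7.8
```

```bash
python3 -c "
from h import *
innest(); o=get_obs(); print(nest().T@o['wrist_force'])"
```

```text
tcp in nest mm [ -0.6   4.2 104.6] F [-9.2 -0.9 12.7] w 0.0005 ff 7.8 t 28.07
[-2.80564744  1.76114096 15.35876897]
```

Emit:
drive_tool --pt "0 0 0.03 0 0 0" --pt "0 0 0 0 0 0" --pt "0 0 0 0 0 0"

```text
time: 28.45
tool_pos: [0.5631, -0.2436, 0.1692]
ee_rot: [2.706, 0.005, 1.865]
wrist_force: [-13.8, -0.3, 16.6]
width: 0.0005
finger_force: 10.1
```

Emit:
drive_tool --pt "0 0 -0.3 0 0 0" --pt "0 0 -0.8 0 0 0" --pt "0 0 -0.8 0 0 0" --pt "0 0 0 0 0 0"

```text
time: 28.95
tool_pos: [0.5339, -0.2523, 0.2363]
ee_rot: [2.703, 0.005, 1.864]
wrist_force: [0.2, -0.2, 0.6]
width: 0.0004
finger_force: 0.0
```

```bash
python3 -c "
from h import *
innest()
for n in('wrist','scene','side'):
    s=snapshot(n); N=((cloud(s)-ORG)@nest()*1000).reshape(-1,3); im=s['image'].reshape(-1,3)
    k=(N[:,2]>80)&(N[:,2]<115)&(abs(N[:,0]+1)<20)&(N[:,1]>-30)&(N[:,1]<30)&(im.max(1)<70); print(n,'bar',k.sum(),np.percentile(N[k],[2,50,98],axis=0).round(1).tolist())
    k=(abs(N[:,0]+1)<6)&(N[:,1]>20)&(N[:,1]<70)&(N[:,2]>58)&(N[:,2]<80); q=N[k]
    if len(q): p=np.polyfit(q[:,1],q[:,2],1); print('arm slope rad',-p[0].round(4),'z@45',np.polyval(p,45).round(1))
    k=(N[:,2]>38)&(N[:,2]<50)&(abs(N[:,0])<30)&(N[:,1]>-66)&(N[:,1]<-10); q=N[k&(im.min(1)>110)]; A=np.c_[q[:,:2],np.ones(len(q))]; 
    if len(q)>10: print('carrier top',np.linalg.lstsq(A,q[:,2],rcond=None)[0].round(3), N[k][:,1].min())
    if n=='scene': p=proj(s,ORG).astype(int)[0]; cv2.imwrite('pics/c4.png',np.hstack([cv2.resize(s['image'][p[1]-70:p[1]+50,p[0]-60:p[0]+60],None,fx=3.3,fy=3.3,interpolation=2),cv2.resize(w[60:300,170:410],(396,396))]))
    else: w=s['image']
"
```

```text
tcp in nest mm [  0.2   4.2 178.1] F [ 0.2 -0.2  0.6] w 0.0004 ff 0.0 t 28.95
wrist bar 758 [[-17.6, -5.7, 95.3], [-1.3, 4.2, 102.1], [15.0, 10.5, 104.3]]
arm slope rad -0.0043 z@45 63.6
carrier top [-9.0000e-03 -0.0000e+00  4.4893e+01] -37.30511676805744
scene bar 94 [[-17.1, -0.8, 82.7], [1.9, 6.9, 99.1], [16.3, 11.7, 106.1]]
arm slope rad -0.0211 z@45 64.0
carrier top [-9.0000e-03  6.0000e-03  4.7094e+01] -62.31183994861856
side bar 62 [[-13.7, -2.0, 83.3], [1.8, 8.4, 96.7], [16.5, 14.0, 102.9]]
arm slope rad 0.0117 z@45 63.3
carrier top [1.6000e-02 8.0000e-03 4.4247e+01] -62.51233210151486
```

View pics/c4.png

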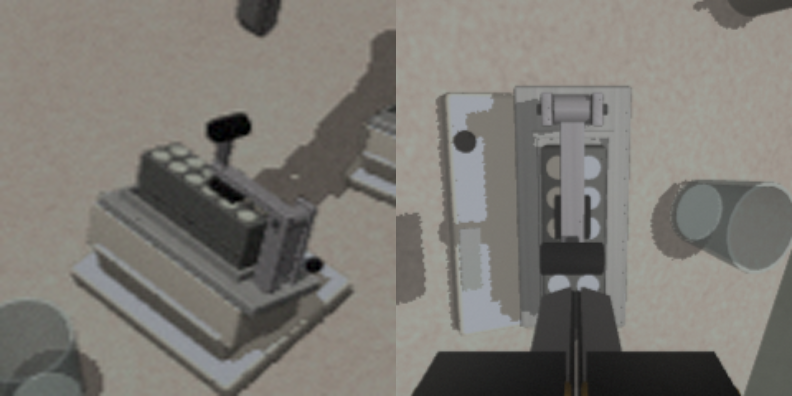

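The picture shows the lever parallel to the deck with its pad on the carrier, the carrier flat in the nest, and the gripper clear. Handing in.

```bash
python3 -c "
from bench import close_job
print(close_job())"
```

```text
the job is handed in; nothing more can be done
None
```

I handed the job in at about 29 s: the larger carrier is flat in the larger stand's nest, the lever was swung open first and is now fully shut over it, the gripper is clear, and the bystanders were not touched.

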